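# Lock the rack dock: turn the slotted disc, push the bar home

### The arm

A 6-joint arm with a two-finger parallel gripper is mounted at the origin on a cart in front of the work surface, level with it; the furniture and walls round the work are solid. World frame = base frame: x ahead of the robot, y to its left, z up, the work surface at z = 0. Lengths are in m, angles in rad, forces in N, time in s.
With the tool pointing down it reaches from about 0.375 to 0.9 m from the base axis. Payload 3.1 kg.
Tool frame: the origin (TCP) lies between the finger pads; the fingertips stand 17 mm ahead of it and the grasp point (between the pads) lies 2 mm behind it; z points along the fingers, y is the line along which they close (so a half turn about z gives the same grasp; the last joint's range is limited). The gripper opens to 85 mm and grips with 20 to 120 N. Pads are 22 mm wide; open, the fingers measure 114 mm over their backs; the gripper's body (76 mm by 85 mm) begins 54 mm behind the grasp point. The pads swing forward as they close: fully open they stand 13 mm farther back than shut.
Start: joints at [-1.304, 0.527, 1.433, -0, 1.181, -0.178], TCP at [0.269, -0.564, 0.248] pointing down, gripper open.
Joint ranges: [-3.08, 3.08], [-0.75, 2.2], [0.22, 2.44], [-1.43, 4.57], [0, 2.65], [-2.85, 2.85]. Speed limits (rad/s): [2.79, 2.79, 3.14, 3.14, 3.14, 3.14].

### API

Orientations are given as a unit quaternion [x, y, z, w].
In Python, from station import sense, vision, order gives the robot as it stands.
- The arm moves only by the shell command python3 -m crank 'ROWS' [OPENING] [FORCE]. ROWS is JSON, a list of rows, each an object with "dp": the shift along the world's x, y, z in units of 30 mm (1.0 is 30 mm), a list of three; "angular": the turn, a rotation vector about the world's x, y, z in degrees, a list of three. In form: [{"dp": [dx, dy, dz], "angular": [ax, ay, az]}, ...]. A call has 1 to 20 rows; each row shifts and turns the commanded pose from where the row before left it; what a row does not reach is not made up. A row lasts 1/10 s, in which the tool goes at most 50 mm and 8.59 degrees, less where a joint would pass 70% of its speed; a pose out of reach is approached as far as the arm can. A call is refused whole if a number of a shift passes 1 or a number of a turn 8.59, either way. A call with a gripper value outside its range is refused whole. OPENING is the closure, from 0 (fully open) to 1 (shut), set as the call begins (- or left out, the last holds). The fingers move at their own pace and stop on an object; FORCE is the grip in N (left out, the last holds). Time passes only in rows, so rows that do not move let the fingers close. It gives the time, the measured TCP pose, the force, the opening and the grip force at its end, in the units of the state.
- sense(): the state, without advancing time (a new reading comes with each control period).
- vision.snapshot(name): name is "side" or "top" or "wrist"; returns a dict with "image" (420x560x3 uint8, blue, green, red), "range_z" (420x560 float32, m along the optical axis (not along the pixel's ray), 0 where there is no reading), "mtx" (3x3 intrinsics, pixels), "pose" (4x4, takes a point from camera to world coordinates); the wrist camera has in their place "mount" (4x4, takes a point from camera to tool coordinates, whose origin is the TCP and whose axes are the flange's). Camera axes: x right, y down, z forward; pixel columns grow to the right and rows downward; lengths in m; the calibration is good to about 2 mm. A picture is of the moment at which its call begins: read the wrist's pose just before it.
- order.sign_off(): hands the job in; it is judged then, once.
The state is a dict: "t": time; "q": joint angles; "qd": joint speeds; "tau": joint torques, N m; "tcp_pos": TCP position; "tool_rot": TCP orientation; "force": force on the tool from outside, world axes, zero at the start; "ft_torque": the same for the moment, N m; "finger_gap": opening from 0.0 (shut) to 1.0 (fully open); "gripper_force": force on a finger pad.
Only numpy, scipy, OpenCV 4.12 (cv2) and the standard library are available. Lean on these libraries where they do the work, as an engineer would, in place of code of your own. Each camera call takes 0.05 s, during which the arm holds its last target. There are 200 camera calls.

### The job

Lock the rack dock using only the fingertips: push a black post of the red slotted disc round, either way, until the slot lines up with the brass bar, then push the bar by its yellow tab through the slot and fully home in the dark keeper beyond. Lift and carry nothing: the bar only slides along in its guide, and the blue rack, the bottle, the blue box and the red pack stay where they are.

Things in the scene. Friction and masses are not known exactly. Their poses are not given: they have to be found in the camera images.
- dock: Fixed white plate 290 x 225 x 8 mm with the lock along one edge. Origin on the disc's axis, on the worktop; z up; x is the direction the bar is pushed; bar, guide and keeper lie on y = 0. Plate: x -200 to 90, y -165 to 60 mm; the blue rack's nest: x -15 to 85, y -62 to -162 mm.
- lock_disc (a joint): Angle of the red slotted disc about its vertical axis, rad, counter-clockwise from above. At 0 and equally at pi the slot lines up with the bar. Starts between 0.75 and 2.4; turns from -0.6 to 3.75 either way, resists with about 0.05 N m (2 N at a post), stays where left. The bar enters when the slot is within about 0.12 rad of in line.
- disc_centre (a point): On the disc's axis, level with its red top, 30 mm above the worktop; x axis along the slot. The disc is 72 mm across, with a straight slot 17 mm wide right across it, open at the top; slot floor 13 mm above the worktop, below the bar.
- post_a (a point): Tip of one of two round black posts on the disc, 10 mm in diameter, 33 mm high above the red top; 24 mm from the disc's axis on the disc's +y side (a quarter turn counter-clockwise from the slot's x axis). Tip 63 mm above the worktop.
- post_b (a point): Tip of the other black post, the same, on the disc's -y side.
- bar_nose (a point): Foremost point of the round nose of the loose brass bar, 5 mm above its underside; x axis from tab to nose. The nose starts 42 to 62 mm short of the disc's axis and ends 66.5 mm beyond it. The bar slides with under 3 N.
- bar_tab (a point): Centre of the rear face of the bar's upright yellow tab, the face to push on, 125 mm behind the nose. The tab is 26 mm wide, 8 mm thick, and stands from 24 to 60 mm above the worktop; this point is 44 mm up. The space behind it is open. With the bar home this face is 58 mm short of the disc's axis.
- rack_mid (a point): Centre of the blue 79 x 79 x 48 mm tube rack standing loose in its nest on the dock. Bystander.
- bottle_mid (a point): Centre of the white bottle with a red cap, 45 mm across, 88 mm high, standing loose on the dock's plate. Bystander.
- box_mid (a point): Centre of the blue 50 x 30 x 30 mm box on the worktop. Bystander.
- bundle_mid (a point): Centre of the red rounded pack, 58 x 82 x 49 mm, on the worktop. Bystander.
- lock_bar: Loose brass bar with a yellow tab at its rear end: 125 mm long, 12 wide, 10 high, about 0.2 kg, lying in the guide, top 24 mm above the worktop. Origin half-way along, on its underside; x towards the nose.
- guide_exit (a point): End of the guide at the disc, on its floor, 14 mm above the worktop, 40 mm short of the disc's axis. The guide is an open-topped grey channel 149 mm long, 14.4 mm between its walls, wall tops 22 mm above the worktop.
- keeper_end (a point): Centre of the end wall inside the dark keeper, 66.5 mm beyond the disc's axis, where the nose stops. The keeper is 33 mm long, 32 mm wide and 31 mm high above the worktop, 16 mm wide inside with a flared mouth.
Not all that is in view belongs to the job. Several things have the shape of the lock_bar; the one meant has the colours described above.

How it is judged:
On the way:
1. the slot is turned in line with the bar (within 0.2 rad) while the bar's nose is still outside the disc (angle between the x axis of disc_centre and the x axis of dock, either way round below 0.2 rad and x of bar_nose in the frame of dock below -0.03 m), for 0.2 s.
At the end, for the whole second after the job is handed in: The bar lies down flat through the slot with its nose within 5 mm of the keeper's end wall and 6 mm of the centre line, at rest; the slot is in line within 0.15 rad; rack, bottle, box and pack are within 15 mm of where they stood (x of bar_nose in the frame of dock above 0.0615 m and y of bar_nose in the frame of dock between -0.006 and 0.006 m and z of bar_nose in the frame of dock below 0.023 m and z of bar_tab in the frame of dock below 0.048 m and angle between the x axis of disc_centre and the x axis of dock, either way round below 0.15 rad and linear speed of lock_bar below 0.01 m/s and distance of each of rack_mid, bottle_mid, box_mid, bundle_mid from where it was at the start of the episode below 0.015 m); the robot touches nothing.
It fails at once if the bar is lifted (its nose or tab more than 6 mm up out of its guide) (z of bar_nose in the frame of dock above 0.025 m or z of bar_tab in the frame of dock above 0.05 m).
It fails at once if the rack, bottle, box or pack is moved more than 15 mm or lifted (distance of any of rack_mid, bottle_mid, box_mid, bundle_mid from where it was at the start of the episode above 0.015 m).
It also fails if it takes over 54 s, if anything falls off the work surface, if the arm or the gripper's body presses on something with over 40 N, if the wrist force passes 120 N, or if a joint passes its speed limit or range.

## Working session

There is one attempt and no reset: what is moved stays moved. The work goes in short steps, Python scripts to look and compute and a shell command to move; the robot and the scene stay as the last step left them, time stands still between calls to the robot, and variables do not carry over. Pictures are saved under pics/ and viewed, at most 10 in all, crops included, and the job is handed in when it is done.

```bash
mkdir -p pics; python3 - <<'E'
from station import sense, vision
import cv2, numpy as np
for n in ["top","side"]:
    s=vision.snapshot(n); cv2.imwrite(f"pics/{n}0.png",s["image"]); np.savez(f"{n}0.npz",**{k:s[k] for k in("image","range_z","mtx","pose")})
    print(n,s["mtx"].tolist(),np.round(s["pose"],3).tolist())
print(sense())
E
```

```text
top [[450.0581098584591, 0.0, 284.4807872981925], [0.0, 450.0581098584591, 203.2692760798623], [0.0, 0.0, 1.0]] [[-0.013, -0.994, 0.104, 0.426], [-0.999, 0.016, 0.028, -0.12], [-0.029, -0.104, -0.994, 0.935], [0.0, 0.0, 0.0, 1.0]]
side [[440.0567539744654, 0.0, 276.22108093026566], [0.0, 440.0567539744654, 217.3479479686302], [0.0, 0.0, 1.0]] [[1.0, -0.013, -0.017, 0.532], [0.004, -0.664, 0.748, -0.789], [-0.021, -0.748, -0.663, 0.691], [0.0, 0.0, 0.0, 1.0]]
{'t': 0.1, 'q': array([-1.30453563e+00,  5.28373126e-01,  1.43377450e+00,  2.73542202e-05,
        1.18139410e+00, -1.78494747e-01]), 'qd': array([-1.17211985e-03, -2.35618930e-03, -3.21644580e-03, -1.92346262e-04,
       -3.81900205e-04, -9.34290700e-05]), 'tau': array([-2.36038049e-04, -4.43305027e+01, -1.78586751e+01, -2.20096567e-04,
        3.90092813e-03, -2.39348014e-05]), 'tcp_pos': array([ 0.26877191, -0.563585  ,  0.24743138]), 'tool_rot': array([ 9.75376487e-01,  2.20544234e-01, -3.01159092e-05, -9.74153652e-04]), 'force': array([-0.36938405,  0.77933191, -0.04274405]), 'ft_torque': array([ 0.0021953 ,  0.02916731, -0.02032699]), 'gripper_force': 0.0, 'finger_gap': 0.9991880253303143}
```

View pics/top0.png

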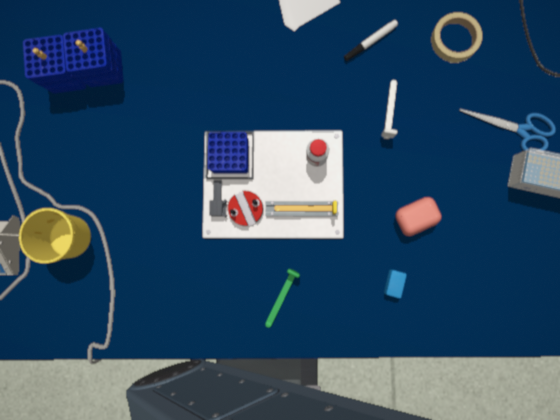

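View pics/side0.png

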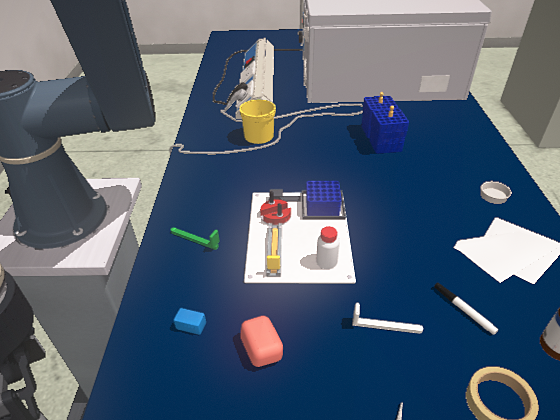

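The top view shows the dock plate spanning about (203,130)–(343,238). The disc is at (245,209) with its slot tilted, the yellow tab is at (336,208), the keeper at (217,200), and the bottle at (318,150). The bar is pushed towards image left, which is world +y. Next I measure these points.

```bash
cat > h.py <<'E'
import numpy as np, cv2
def ray(s,u,v,z):
    """pixel -> world on plane z"""
    K,T=s["mtx"],s["pose"]; uv=np.array([u,v],float).reshape(2,-1)
    d=T[:3,:3]@np.linalg.inv(K)@np.vstack([uv,np.ones(uv.shape[1])]); o=T[:3,3:4]
    return (o+d*((z-o[2])/d[2])).T
def pix(s,P):
    T=np.linalg.inv(s["pose"]); c=T[:3,:3]@np.atleast_2d(P).T+T[:3,3:4]; p=s["mtx"]@c; return (p[:2]/p[2]).T
def blobs(m,amin=20):
    n,l,st,c=cv2.connectedComponentsWithStats(m.astype(np.uint8)); return [(st[i].tolist(),c[i].round(1).tolist(),l==i) for i in range(1,n) if st[i,4]>=amin]
E
python3 - <<'E'
from h import *
s=np.load("top0.npz"); im=s["image"]; hsv=cv2.cvtColor(im,cv2.COLOR_BGR2HSV); H,S,V=cv2.split(hsv)
w=(S<60)&(V>150); w=cv2.morphologyEx(w.astype(np.uint8),cv2.MORPH_CLOSE,np.ones((5,5)))
for b in blobs(w,3000):
    if 200<b[1][0]<350 and 120<b[1][1]<245:
        c=cv2.findContours(b[2].astype(np.uint8),0,2)[0]; r=cv2.minAreaRect(cv2.convexHull(max(c,key=cv2.contourArea))); bp=cv2.boxPoints(r)
        P=ray(s,bp[:,0],bp[:,1],.008); print("plate",bp.round(1).tolist(),P.round(4).tolist(),[np.linalg.norm(P[i]-P[i-1]).round(4) for i in range(4)])
red=((H<8)|(H>172))&(S>150)&(V>90)
for b in blobs(red,10): print("red",b[:2],ray(s,*b[1],.03).round(4))
yel=(H>18)&(H<34)&(S>130)&(V>120)
for b in blobs(yel,10):
  if 200<b[1][0]<350: print("yel",b[:2],ray(s,*b[1],.024).round(4))
cv2.imwrite("pics/crop.png",cv2.resize(im[125:245,195:350],None,fx=5,fy=5,interpolation=cv2.INTER_CUBIC)[:600,:800])
E
```

```text
plate [[203.0, 130.0], [342.0, 130.0], [342.0, 237.0], [203.0, 237.0]] [[0.682, 0.0768, 0.008], [0.6758, -0.2167, 0.008], [0.4518, -0.2108, 0.008], [0.4558, 0.0754, 0.008]] [np.float64(0.2262), np.float64(0.2935), np.float64(0.2241), np.float64(0.2862)]
red ([311, 140, 15, 16, 189], [317.8, 147.5]) [[ 0.6343 -0.1641  0.03  ]]
red ([244, 192, 18, 29, 227], [253.6, 204.6]) [[ 0.5191 -0.0319  0.03  ]]
red ([229, 196, 18, 29, 222], [236.5, 211.6]) [[0.5054 0.0029 0.03  ]]
yel ([276, 201, 61, 13, 252], [311.7, 207.5]) [[ 0.5119 -0.1495  0.024 ]]
```

View pics/crop.png

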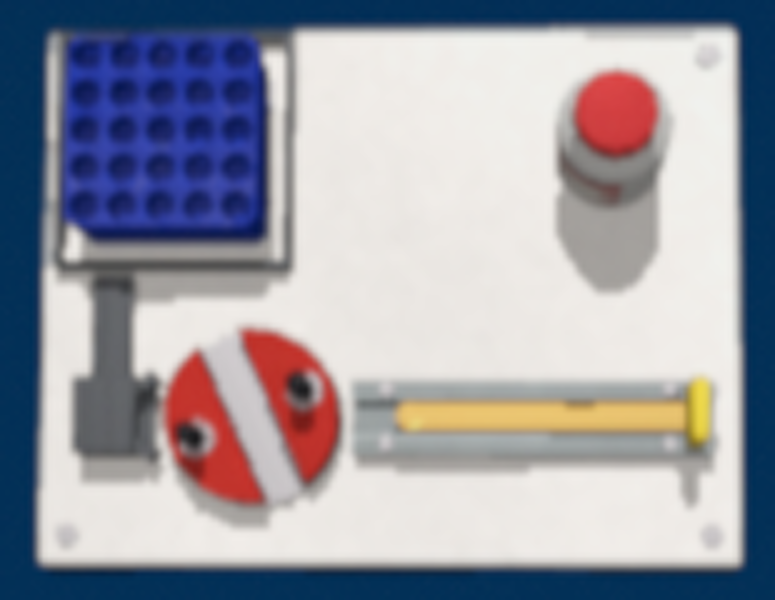

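The crop shows the slot running from about px (239,193) to (252,225). The post tips are at (255,202) and (233,212), the tab at (335,207) and the nose at (274,208). Slot angle is therefore about 1.95 rad, so turning to pi (counter-clockwise, pushing the right-hand post) is the shorter way. Now exact values.

```bash
cat > meas.py <<'E'
from h import *
def disc(s,ua=200,ub=350):
    im=s["image"]; H,S,V=cv2.split(cv2.cvtColor(im,cv2.COLOR_BGR2HSV)); v,u=np.mgrid[:420,:560]
    roi=(u>205)&(u<275)&(v>180)&(v<235)
    red=((H<8)|(H>172))&(S>130)&(V>120)&roi
    pts=np.argwhere(red)[:,::-1]; hull=cv2.convexHull(pts.astype(np.int32))[:,0]
    W=ray(s,hull[:,0],hull[:,1],.03)[:,:2].astype(np.float32); c,r=cv2.minEnclosingCircle(W)
    print("disc c",np.round(c,4),"r",round(r,4))
    dk=(V<75)&roi&(cv2.dilate(red.astype(np.uint8),np.ones((5,5)))>0)
    for b in blobs(dk,6): print("dark",b[:2],ray(s,*b[1],.060).round(4))
    return red
if __name__=="__main__":
    s=np.load("top0.npz"); red=disc(s)
    H,S,V=cv2.split(cv2.cvtColor(s["image"],cv2.COLOR_BGR2HSV))
    b=(H>12)&(H<34)&(S>90)&(V>120); v,u=np.mgrid[:420,:560]; b&=(v>190)&(v<225)&(u>265)&(u<345)
    p=np.argwhere(b)[:,::-1]; br=p[p[:,0]<331]; W=ray(s,br[:,0],br[:,1],.024)
    vx,vy,x0,y0=cv2.fitLine(W[:,:2].astype(np.float32),cv2.DIST_HUBER,0,.01,.01).ravel(); print("bar line",x0,y0,np.degrees(np.arctan2(vy,vx)))
    print("nose",ray(s,br[:,0].min(),208,.024)); t=p[p[:,0]>=332]; print("tab",t.min(0),t.max(0),ray(s,[t[:,0].max()+.5]*2,[t[:,1].min(),t[:,1].max()],.06))
    Z=s["range_z"]
    def cloud(uv): z=Z[uv[:,1],uv[:,0]]; c=np.linalg.inv(s["mtx"])@np.vstack([uv.T,np.ones(len(uv))])*z; return (s["pose"][:3,:3]@c+s["pose"][:3,3:4]).T
    print("red depth med",np.median(cloud(np.argwhere(red)[:,::-1]),0),"bar",np.median(cloud(br),0),"tab",np.median(cloud(t),0))
    slot=(S<60)&(V>140)&(cv2.fillConvexPoly(np.zeros_like(V),cv2.convexHull(np.argwhere(red)[:,::-1].astype(np.int32)),1)>0)
    q=max(blobs(slot,40),key=lambda b:b[0][4]); q=np.argwhere(q[2])[:,::-1]; W=ray(s,q[:,0],q[:,1],.013)
    vx,vy,x0,y0=cv2.fitLine(W[:,:2].astype(np.float32),cv2.DIST_HUBER,0,.01,.01).ravel(); print("slot",x0,y0,np.degrees(np.arctan2(vy,vx)))
    # plate edges
    w=((V>150)&(S<60)).astype(np.uint8)
    for c in [(180,0),]:
        lo=[(i,np.where(w[i,185:260])[0][0]+185-.5) for i in range(160,233,3)]; hi=[(i,np.where(w[i,300:360])[0][-1]+300.5) for i in range(135,233,3)]
        bt=[(np.where(w[200:250,j])[0][-1]+200.5,j) for j in range(210,340,3)]
        for n,e in(("left",lo),("right",hi),("bot",bt)):
            e=np.array(e); W=ray(s,e[:,1],e[:,0],.008); vx,vy,x0,y0=cv2.fitLine(W[:,:2].astype(np.float32),cv2.DIST_HUBER,0,.01,.01).ravel(); print(n,x0,y0,np.degrees(np.arctan2(vy,vx)))
E
python3 meas.py
```

```text
disc c [ 0.5125 -0.0142] r 0.0351
dark ([253, 200, 4, 5, 9], [254.2, 202.0]) [[ 0.5211 -0.036   0.06  ]]
dark ([231, 210, 4, 4, 8], [232.1, 211.4]) [[0.5033 0.0075 0.06  ]]
bar line 0.51189023 -0.12468329 89.5554
nose [[ 0.51209907 -0.07286022  0.024     ]]
tab [332 201] [336 213] [[ 0.52045696 -0.19682113  0.06      ]
 [ 0.49699403 -0.19623169  0.06      ]]
red depth med [ 0.51216547 -0.01442466  0.03082953] bar [ 0.51201037 -0.12974173  0.0246587 ] tab [ 0.50878266 -0.19167192  0.06025173]
slot 0.51477665 -0.012086462 23.153942
left 0.5305257 0.075873725 -1.191794
right 0.5682377 -0.21488413 -1.5180386
bot 0.45283568 -0.061046604 89.20079
```

```bash
python3 -m crank '[{"dp":[0.4,0.84,-0.1],"angular":[0,0,1.5]},{"dp":[0.4,0.84,-0.1],"angular":[0,0,1.5]},{"dp":[0.4,0.84,-0.1],"angular":[0,0,1.5]},{"dp":[0.4,0.84,-0.1],"angular":[0,0,1.5]},{"dp":[0.4,0.84,-0.1],"angular":[0,0,1.5]},{"dp":[0.4,0.84,-0.1],"angular":[0,0,1.5]},{"dp":[0.4,0.84,-0.1],"angular":[0,0,1.5]},{"dp":[0.4,0.84,-0.1],"angular":[0,0,1.5]},{"dp":[0.4,0.84,-0.1],"angular":[0,0,1.5]},{"dp":[0.4,0.84,-0.1],"angular":[0,0,1.5]},{"dp":[0.4,0.84,-0.2],"angular":[0,0,1.5]},{"dp":[0.4,0.84,-0.2],"angular":[0,0,1.5]},{"dp":[0.4,0.84,-0.2],"angular":[0,0,1.5]},{"dp":[0.4,0.84,-0.2],"angular":[0,0,1.5]},{"dp":[0.4,0.84,-0.2],"angular":[0,0,1.5]},{"dp":[0.4,0.84,-0.2],"angular":[0,0,1.5]},{"dp":[0.4,0.84,-0.2],"angular":[0,0,1.5]},{"dp":[0.3,0.84,-0.2],"angular":[0,0,1.5]},{"dp":[0.3,0.84,-0.2],"angular":[0,0,1.5]},{"dp":[0.2,0.77,-0.2],"angular":[0,0,2]}]' 1; python3 -m crank '[{"dp":[0,0,0],"angular":[0,0,0]},{"dp":[0,0,0],"angular":[0,0,0]}]'
python3 - <<'E'
from station import sense
from scipy.spatial.transform import Rotation as R
s=sense(); M=R.from_quat(s["tool_rot"]).as_matrix(); print(s["t"],s["tcp_pos"].round(4),M.round(3).tolist(),s["finger_gap"],s["force"])
E
```

```text
t: 2.1
tcp_pos: [0.4973, -0.061, 0.1578]
tool_rot: [0.883, 0.47, -0.0, -0.0]
force: [0.3, -0.9, -0.1]
finger_gap: 0.002
gripper_force: 0.0
t: 2.3
tcp_pos: [0.4967, -0.062, 0.158]
tool_rot: [0.883, 0.47, -0.0, -0.0]
force: [-0.6, 0.5, 0.3]
finger_gap: -0.002
gripper_force: 0.0
2.3 [ 0.4967 -0.062   0.158 ] [[0.558, 0.83, -0.001], [0.83, -0.558, -0.0], [-0.001, -0.001, -1.0]] -0.0015257715157837952 [-0.55398713  0.51958417  0.27132885]
```

```bash
python3 -m crank '[{"dp":[0.25,0,-0.5],"angular":[0,0,0]},{"dp":[0,0,-0.6],"angular":[0,0,0]},{"dp":[0,0,-0.6],"angular":[0,0,0]},{"dp":[0,0,-0.6],"angular":[0,0,0]},{"dp":[0,0,-0.6],"angular":[0,0,0]},{"dp":[0,0,-0.47],"angular":[0,0,0]},{"dp":[0,0,0],"angular":[0,0,0]},{"dp":[0,0,0],"angular":[0,0,0]}]'
python3 -m crank '[{"dp":[0.06,0.09,0],"angular":[0,0,0]},{"dp":[0.06,0.09,0],"angular":[0,0,0]},{"dp":[0.06,0.09,0],"angular":[0,0,0]},{"dp":[0.06,0.09,0],"angular":[0,0,0]},{"dp":[0.06,0.09,0],"angular":[0,0,0]},{"dp":[0.06,0.09,0],"angular":[0,0,0]},{"dp":[0.06,0.09,0],"angular":[0,0,0]}]'
python3 -m crank '[{"dp":[0.06,0.09,0],"angular":[0,0,0]},{"dp":[0.06,0.09,0],"angular":[0,0,0]},{"dp":[0.06,0.09,0],"angular":[0,0,0]},{"dp":[0.06,0.09,0],"angular":[0,0,0]},{"dp":[0.06,0.09,0],"angular":[0,0,0]},{"dp":[0,0,0],"angular":[0,0,0]},{"dp":[0,0,0],"angular":[0,0,0]}]'
python3 - <<'E'
from station import vision
import cv2, numpy as np
o=[]
for n in("top","side"):
    s=vision.snapshot(n); np.savez(n+"1.npz",**{k:s[k] for k in("image","range_z","mtx","pose")})
    c=s["image"][170:245,195:350] if n=="top" else s["image"][170:290,235:365]
    o.append(cv2.resize(c,(520,int(520*c.shape[0]/c.shape[1])),interpolation=cv2.INTER_CUBIC)[:300 if n=="top" else 480])
im=np.vstack([o[0],o[1]]); im=cv2.resize(im,None,fx=min(1,600/im.shape[0]),fy=min(1,600/im.shape[0])); cv2.imwrite("pics/push1.png",im)
E
```

```text
t: 3.1
tcp_pos: [0.5045, -0.0633, 0.0574]
tool_rot: [0.883, 0.469, 0.0, 0.0]
force: [0.8, -0.3, 0.3]
finger_gap: -0.002
gripper_force: 0.0
t: 3.8
tcp_pos: [0.5191, -0.0453, 0.0575]
tool_rot: [0.883, 0.47, 0.001, 0.003]
force: [0.8, -8.0, -1.2]
finger_gap: 0.003
gripper_force: 3.5
t: 4.5
tcp_pos: [0.5253, -0.029, 0.057]
tool_rot: [0.883, 0.469, -0.0, -0.001]
force: [-0.3, -0.7, 0.6]
finger_gap: 0.0
gripper_force: 0.0
```

View pics/push1.png

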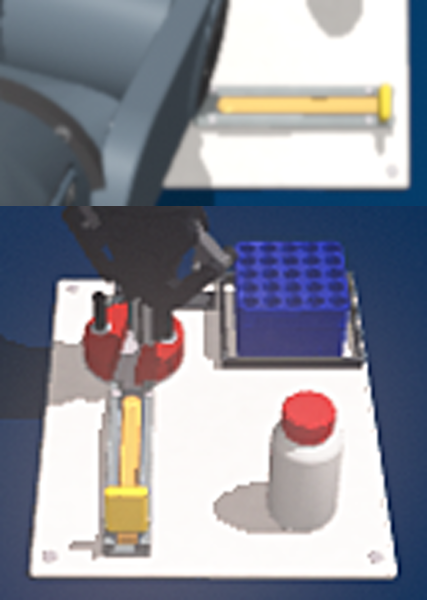

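The side view shows post b near (100,300), the finger beside the other post, and the slot opening roughly facing the bar. I back off, go over behind the tab, and measure from above.

```bash
python3 -m crank '[{"dp":[-0.1,-0.15,0],"angular":[0,0,0]},{"dp":[-0.1,-0.15,0],"angular":[0,0,0]},{"dp":[0,0,0.5],"angular":[0,0,0]},{"dp":[0,0,0.7],"angular":[0,0,0]},{"dp":[0,0,0.8],"angular":[0,0,0]},{"dp":[-0.04,-0.64,0],"angular":[0,0,3.3]},{"dp":[-0.04,-0.64,0],"angular":[0,0,3.3]},{"dp":[-0.04,-0.64,0],"angular":[0,0,3.3]},{"dp":[-0.04,-0.64,0],"angular":[0,0,3.3]},{"dp":[-0.04,-0.64,0],"angular":[0,0,3.3]},{"dp":[-0.04,-0.64,0],"angular":[0,0,3.3]},{"dp":[-0.04,-0.64,0],"angular":[0,0,3.3]},{"dp":[-0.04,-0.64,0],"angular":[0,0,3.3]},{"dp":[-0.04,-0.64,0],"angular":[0,0,3.3]},{"dp":[0,-0.64,0],"angular":[0,0,3.3]},{"dp":[0,0,0],"angular":[0,0,0]},{"dp":[0,0,0],"angular":[0,0,0]}]'
cat > look.py <<'E'
import sys; from station import vision,sense; from meas import *
s=vision.snapshot("top"); im=s["image"]; red=disc(s); print(sense()["tcp_pos"].round(4))
cv2.imwrite(f"pics/{sys.argv[1]}.png",cv2.resize(im[150:245,195:350],None,fx=5,fy=5,interpolation=cv2.INTER_CUBIC))
H,S,V=cv2.split(cv2.cvtColor(im,cv2.COLOR_BGR2HSV))
slot=(S<70)&(V>110)&(cv2.fillConvexPoly(np.zeros_like(V),cv2.convexHull(np.argwhere(red)[:,::-1].astype(np.int32)),1)>0)
q=max(blobs(slot,20),key=lambda b:b[0][4]); q=np.argwhere(q[2])[:,::-1]; W=ray(s,q[:,0],q[:,1],.013)
vx,vy,x0,y0=cv2.fitLine(W[:,:2].astype(np.float32),cv2.DIST_HUBER,0,.01,.01).ravel(); print("slot",x0,y0,np.degrees(np.arctan2(vy,vx)))
E
python3 look.py pre
```

```text
t: 6.3
tcp_pos: [0.5085, -0.2308, 0.117]
tool_rot: [0.714, 0.7, 0.0, -0.001]
force: [-0.2, 0.2, 0.3]
finger_gap: 0.001
gripper_force: 0.0
disc c [ 0.5124 -0.0145] r 0.0345
[ 0.5085 -0.2301  0.117 ]
slot 0.5142829 -0.0123227285 77.58883
```

View pics/pre.png

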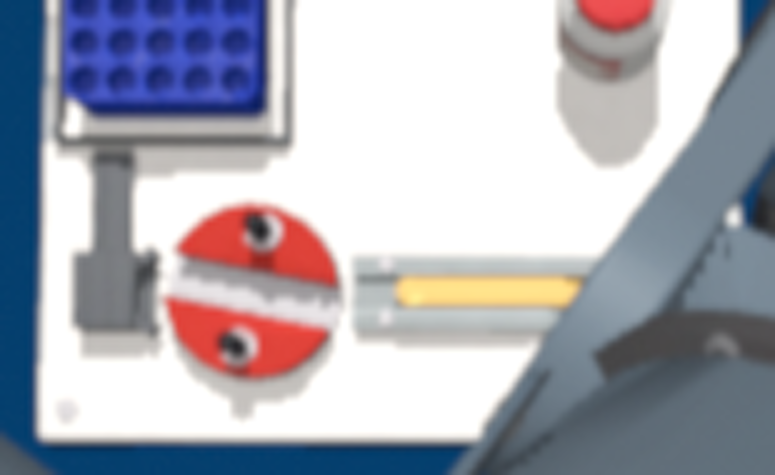

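The slot is about 0.17–0.2 rad short (its edges run (180,258)→(338,285), while the guide is level). I go back and push post a about 4.4 mm further.

```bash
python3 -m crank '[{"dp":[0.1,0.6,0],"angular":[0,0,0]},{"dp":[0.1,0.6,0],"angular":[0,0,0]},{"dp":[0.1,0.6,0],"angular":[0,0,0]},{"dp":[0.1,0.6,0],"angular":[0,0,0]},{"dp":[0.1,0.6,0],"angular":[0,0,0]},{"dp":[0.1,0.6,0],"angular":[0,0,0]},{"dp":[0.1,0.6,0],"angular":[0,0,0]},{"dp":[0.1,0.6,0],"angular":[0,0,0]},{"dp":[0.1,0.6,0],"angular":[0,0,0]},{"dp":[0,0.6,0],"angular":[0,0,0]},{"dp":[0,0,-0.6],"angular":[0,0,0]},{"dp":[0,0,-0.7],"angular":[0,0,0]},{"dp":[0,0,-0.7],"angular":[0,0,0]},{"dp":[0,0,0],"angular":[0,0,0]},{"dp":[0,0,0],"angular":[0,0,0]}]'
```

```text
t: 7.85
tcp_pos: [0.5357, -0.05, 0.0572]
tool_rot: [0.713, 0.701, -0.0, -0.001]
force: [0.4, -0.3, 0.3]
finger_gap: -0.001
gripper_force: 0.0
```

```bash
python3 -m crank '[{"dp":[0,0.1,0],"angular":[0,0,0]},{"dp":[0,0.1,0],"angular":[0,0,0]},{"dp":[0,0.1,0],"angular":[0,0,0]},{"dp":[0,0.1,0],"angular":[0,0,0]},{"dp":[0,0.1,0],"angular":[0,0,0]},{"dp":[0,0.1,0],"angular":[0,0,0]},{"dp":[0,0.1,0],"angular":[0,0,0]},{"dp":[0,0,0],"angular":[0,0,0]},{"dp":[0,0,0],"angular":[0,0,0]},{"dp":[0,0,0],"angular":[0,0,0]}]'
python3 -m crank '[{"dp":[0,-0.3,0],"angular":[0,0,0]},{"dp":[0,-0.3,0],"angular":[0,0,0]},{"dp":[0,0,0.6],"angular":[0,0,0]},{"dp":[0,0,0.7],"angular":[0,0,0]},{"dp":[0,0,0.7],"angular":[0,0,0]},{"dp":[-0.1,-0.7,0],"angular":[0,0,0]},{"dp":[-0.1,-0.7,0],"angular":[0,0,0]},{"dp":[-0.1,-0.7,0],"angular":[0,0,0]},{"dp":[-0.1,-0.7,0],"angular":[0,0,0]},{"dp":[-0.1,-0.7,0],"angular":[0,0,0]},{"dp":[-0.1,-0.7,0],"angular":[0,0,0]},{"dp":[-0.1,-0.7,0],"angular":[0,0,0]},{"dp":[-0.1,-0.7,0],"angular":[0,0,0]},{"dp":[0,-0.6,0],"angular":[0,0,0]},{"dp":[0,0,0],"angular":[0,0,0]},{"dp":[0,0,0],"angular":[0,0,0]}]'
python3 look.py pre2
```

```text
t: 8.85
tcp_pos: [0.5365, -0.03, 0.0573]
tool_rot: [0.713, 0.701, 0.0, 0.0]
force: [0.7, -1.7, 0.5]
finger_gap: -0.004
gripper_force: 0.8
t: 10.45
tcp_pos: [0.5118, -0.2338, 0.117]
tool_rot: [0.714, 0.7, 0.0, -0.001]
force: [-0.4, 0.2, -0.2]
finger_gap: -0.0
gripper_force: 0.0
disc c [ 0.5125 -0.0143] r 0.0348
[ 0.5118 -0.2331  0.117 ]
slot 0.51404303 -0.015701205 85.48
```

View pics/pre2.png

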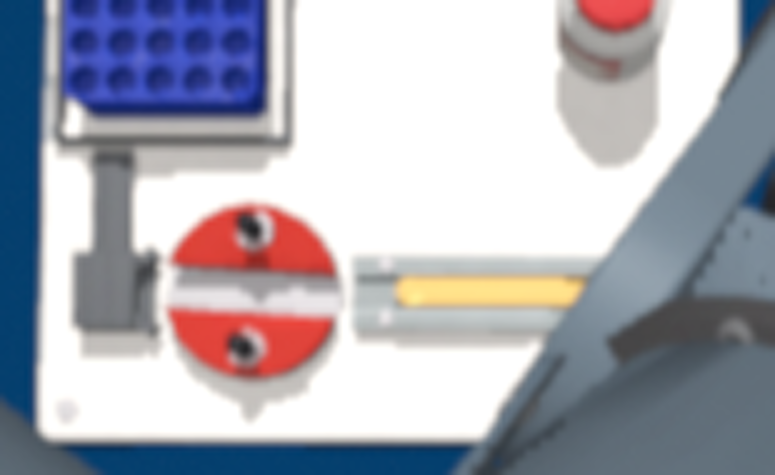

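Now in line within about 0.06 rad (slot edges (172,265)→(335,275)), inside the 0.12 entry tolerance. I descend behind the tab and push.

```bash
python3 -m crank '[{"dp":[0,0,-0.7],"angular":[0,0,0]},{"dp":[0,0,-0.8],"angular":[0,0,0]},{"dp":[0,0,-0.7],"angular":[0,0,0]},{"dp":[0,0,0],"angular":[0,0,0]},{"dp":[0,0.3,0],"angular":[0,0,0]},{"dp":[0,0.2,0],"angular":[0,0,0]},{"dp":[0,0.2,0],"angular":[0,0,0]},{"dp":[0,0.2,0],"angular":[0,0,0]},{"dp":[0,0.2,0],"angular":[0,0,0]},{"dp":[0,0.2,0],"angular":[0,0,0]},{"dp":[0,0.2,0],"angular":[0,0,0]},{"dp":[0,0.2,0],"angular":[0,0,0]}]'
python3 -m crank '[{"dp":[0,0.2,0],"angular":[0,0,0]},{"dp":[0,0.2,0],"angular":[0,0,0]},{"dp":[0,0.2,0],"angular":[0,0,0]},{"dp":[0,0.2,0],"angular":[0,0,0]},{"dp":[0,0.2,0],"angular":[0,0,0]},{"dp":[0,0.2,0],"angular":[0,0,0]}]'
python3 -m crank '[{"dp":[0,0.2,0],"angular":[0,0,0]},{"dp":[0,0.2,0],"angular":[0,0,0]},{"dp":[0,0.2,0],"angular":[0,0,0]},{"dp":[0,0.2,0],"angular":[0,0,0]},{"dp":[0,0.2,0],"angular":[0,0,0]},{"dp":[0,0,0],"angular":[0,0,0]}]'
```

```text
t: 11.7
tcp_pos: [0.5125, -0.1827, 0.0514]
tool_rot: [0.713, 0.701, 0.0, 0.0]
force: [0.9, -2.9, 1.9]
finger_gap: -0.001
gripper_force: 1.2
t: 12.3
tcp_pos: [0.5124, -0.1464, 0.0512]
tool_rot: [0.713, 0.701, 0.0, 0.0]
force: [1.2, -2.3, 1.0]
finger_gap: 0.001
gripper_force: 1.2
t: 12.9
tcp_pos: [0.5117, -0.1156, 0.0511]
tool_rot: [0.713, 0.701, -0.0, -0.001]
force: [-0.1, -1.5, 0.7]
finger_gap: 0.001
gripper_force: 0.4
```

```bash
python3 -m crank '[{"dp":[0,0.15,0],"angular":[0,0,0]},{"dp":[0,0.15,0],"angular":[0,0,0]},{"dp":[0,0.15,0],"angular":[0,0,0]},{"dp":[0,0.15,0],"angular":[0,0,0]},{"dp":[0,0.15,0],"angular":[0,0,0]},{"dp":[0,0.1,0],"angular":[0,0,0]},{"dp":[0,0.1,0],"angular":[0,0,0]},{"dp":[0,0,0],"angular":[0,0,0]}]'
python3 -m crank '[{"dp":[0,0.05,0],"angular":[0,0,0]},{"dp":[0,0.05,0],"angular":[0,0,0]},{"dp":[0,0,0],"angular":[0,0,0]}]'
python3 -m crank '[{"dp":[0,0.05,0],"angular":[0,0,0]},{"dp":[0,0.05,0],"angular":[0,0,0]},{"dp":[0,0,0],"angular":[0,0,0]}]'
```

```text
t: 13.7
tcp_pos: [0.5119, -0.0876, 0.0511]
tool_rot: [0.713, 0.701, -0.0, -0.001]
force: [0.0, 0.7, -0.7]
finger_gap: 0.0
gripper_force: 0.0
t: 14.0
tcp_pos: [0.512, -0.0851, 0.0511]
tool_rot: [0.713, 0.701, -0.0, -0.0]
force: [0.7, 0.5, 0.8]
finger_gap: -0.001
gripper_force: 0.0
t: 14.3
tcp_pos: [0.5122, -0.0821, 0.0512]
tool_rot: [0.713, 0.701, 0.0, -0.0]
force: [0.7, 0.4, -0.2]
finger_gap: 0.002
gripper_force: 0.0
```

```bash
for i in 1; do python3 -m crank '[{"dp":[0,0.05,0],"angular":[0,0,0]},{"dp":[0,0.05,0],"angular":[0,0,0]},{"dp":[0,0,0],"angular":[0,0,0]}]'; done; python3 - <<'E'
from station import vision,sense
import cv2,numpy as np
s=vision.snapshot("side"); c=s["image"][170:290,235:365]; cv2.imwrite("pics/s2.png",cv2.resize(c,None,fx=5,fy=5,interpolation=cv2.INTER_CUBIC)); print(sense()["force"])
E
```

```text
t: 14.6
tcp_pos: [0.5136, -0.0811, 0.0516]
tool_rot: [0.713, 0.701, -0.0, 0.002]
force: [-0.8, -7.1, -1.1]
finger_gap: -0.002
gripper_force: 3.4
[ 0.99146225 -6.82359772 -0.1145412 ]
```

View pics/s2.png

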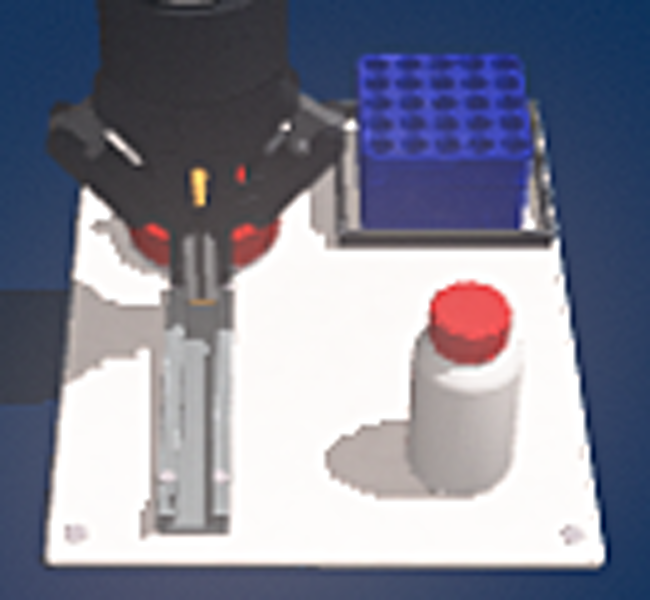

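Contact force rises at TCP y ≈ -0.081, where the home position should be; the side view shows the guide empty behind the finger. One more small press, then I withdraw and look.

```bash
python3 -m crank '[{"dp":[0,0.05,0],"angular":[0,0,0]},{"dp":[0,0.03,0],"angular":[0,0,0]},{"dp":[0,0,0],"angular":[0,0,0]}]'
python3 -m crank '[{"dp":[0,-0.3,0],"angular":[0,0,0]},{"dp":[0,-0.5,0],"angular":[0,0,0]},{"dp":[0,-0.2,0.5],"angular":[0,0,0]},{"dp":[0,0,0.8],"angular":[0,0,0]},{"dp":[0,0,0.8],"angular":[0,0,0]},{"dp":[0,-0.9,0.3],"angular":[0,0,0]},{"dp":[0,-0.9,0],"angular":[0,0,0]},{"dp":[0,-0.9,0],"angular":[0,0,0]},{"dp":[0,-0.9,0],"angular":[0,0,0]},{"dp":[0,-0.9,0],"angular":[0,0,0]},{"dp":[0,0,0],"angular":[0,0,0]},{"dp":[0,0,0],"angular":[0,0,0]}]'
python3 look.py fin; python3 - <<'E'
from meas import *
from station import vision
s=vision.snapshot("top"); H,S,V=cv2.split(cv2.cvtColor(s["image"],cv2.COLOR_BGR2HSV)); v,u=np.mgrid[:420,:560]
b=(H>18)&(H<34)&(S>90)&(V>120)&(v>190)&(v<225)&(u>200)&(u<345); p=np.argwhere(b)[:,::-1]; m=p[:,0].max(); print(p.min(0),p.max(0),"tab rear",ray(s,m+.5,207,.06))
E
```

```text
t: 14.95
tcp_pos: [0.5143, -0.0808, 0.0519]
tool_rot: [0.712, 0.702, -0.0, 0.004]
force: [-1.9, -15.0, 0.8]
finger_gap: -0.001
gripper_force: 7.1
t: 16.15
tcp_pos: [0.5116, -0.2422, 0.1229]
tool_rot: [0.714, 0.7, 0.0, -0.001]
force: [-0.7, 0.6, -0.2]
finger_gap: -0.006
gripper_force: 0.0
disc c [ 0.5125 -0.0143] r 0.0348
[ 0.5115 -0.2413  0.1229]
slot 0.53847075 -0.013493245 -50.62694
[222 200] [273 213] tab rear [[ 0.51066466 -0.07374994  0.06      ]]
```

View pics/fin.png

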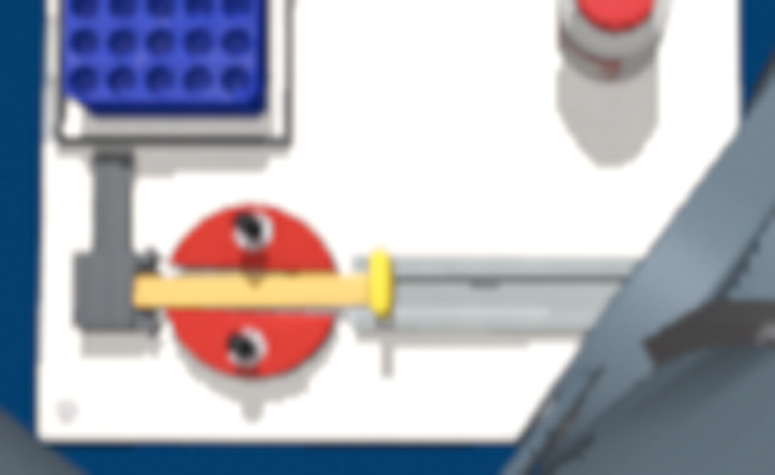

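The bar runs through the slot into the keeper. The tab's rear face is at y = -0.074 (expected -0.072), it met a hard stop, the slot is about 0.06 rad off, and the rack and bottle are unmoved.

```bash
python3 -c "
from station import order; print(order.sign_off())"
```

```text
the job is handed in; nothing more can be done
None
```

The dock is locked and the job is handed in, though no verdict came back: the bar went through the slot to a hard stop at the expected home position, the slot is about 0.06 rad off line, the rack and bottle look unmoved, and the arm stayed well clear of the box and pack, which I did not check again.

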